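Re-rack four sample bottles in reverse order in the fume hood

TASK

Move the four sample bottles from the grey transport rack to the white wire bench rack, one bottle to a place, in reverse order: the bottle that stood next to the grey rack's steel end post goes to the place farthest from the white rack's steel end post, the next one to the place beside it, and so on, so that the bottle that stood farthest from the post ends up next to the post. Set every bottle down gently, without dropping it, and leave it standing upright and free on the floor of its place.

Things in the scene. Friction and masses are not known exactly. Their poses are not given: they have to be found in the camera images.
- slim: Loose slim round amber bottle: body 28 mm diameter, 64 mm tall, then a neck and a black cap 21 mm across; 88 mm tall overall, 60 g. Grip the body, about 48 mm above the underside. Origin: centre of the underside, z up. Starts upright in a cell of the grey rack, up to 4 mm off-centre each way.
- jar: Loose squat round amber jar, 40 mm diameter, 60 mm tall, the top 14 mm a wide black lid 39 mm across; 90 g. Grip about 36 mm above the underside. Origin: centre of the underside, z up. Starts upright in a cell of the grey rack, up to 4 mm off-centre each way.
- square: Loose white plastic bottle with square body 34 x 34 mm, 56 mm tall, and a round white cap 26 mm across; 72 mm tall overall, 80 g. Grip two flat sides (x and y axes are square to them) about 40 mm above the underside. Origin: centre of the underside, z up. Starts upright in a cell of the grey rack, up to 4 mm off-centre each way.
- flask: Loose conical amber flask: foot 40 mm diameter, straight neck 22 mm across from 40 to 68 mm above the underside, white stopper 19 mm across on top; 80 mm tall overall, 70 g. Grip the neck about 58 mm up, fingertips above the cone. Origin: centre of the underside, z up. Starts upright in a cell of the grey rack, up to 4 mm off-centre each way.
- cell_slim: Grey rack cell in which 'slim' stands at the start; fixed, it stays behind and so records the starting order. Open plastic box 60 x 60 mm, 18 mm high, walls and floor 3 mm. The four cells look alike and stand in a straight row, touching, 60 mm between centres. Origin: centre of the underside, 4 mm above the worktop; the row runs along its y axis.
- cell_jar: Grey rack cell in which 'jar' stands at the start; fixed, it stays behind and so records the starting order. Open plastic box 60 x 60 mm, 18 mm high, walls and floor 3 mm. The four cells look alike and stand in a straight row, touching, 60 mm between centres. Origin: centre of the underside, 4 mm above the worktop; the row runs along its y axis.
- cell_square: Grey rack cell in which 'square' stands at the start; fixed, it stays behind and so records the starting order. Open plastic box 60 x 60 mm, 18 mm high, walls and floor 3 mm. The four cells look alike and stand in a straight row, touching, 60 mm between centres. Origin: centre of the underside, 4 mm above the worktop; the row runs along its y axis.
- cell_flask: Grey rack cell in which 'flask' stands at the start; fixed, it stays behind and so records the starting order. Open plastic box 60 x 60 mm, 18 mm high, walls and floor 3 mm. The four cells look alike and stand in a straight row, touching, 60 mm between centres. Origin: centre of the underside, 4 mm above the worktop; the row runs along its y axis.
- src_post: End post of the grey transport rack: fixed upright steel pin with a black ball on top, 24 mm wide, 66 mm high, in line with the cells, 52 mm beyond the middle of the end cell. It may be at either end of the row; the other end has only a low grey block (30 x 20 x 10 mm). Origin: centre of its foot, 4 mm above the worktop.
- dst: White wire bench rack, fixed, empty. Base plate 66 x 324 mm, its top (on which bottles stand) 6 mm above the worktop. Four places, 56 x 56 mm clear, between wires 23 mm high. Origin: centre of the plate's underside, on the worktop; the row runs along its y axis, place centres at x = 0, y = 90, 30, -30, -90 mm. Its steel end post (black ball on top, 71 mm high) is at y = +142 mm; none at the other end.
Not all that is in view belongs to the job. Leave any purple look-alike of the slim alone.

How it is judged:
At the end, for the whole second after the job is handed in: Every bottle stands upright (within 7 degrees), at rest and released on the bench rack's floor, its middle within 15 mm along and across the row of the middle of its place: n-th from the post in the transport rack is now n-th from the bench rack's end without a post (((horizontal distance between cell_slim and src_post between 0.032 and 0.072 m and y of slim in the frame of dst between -0.105 and -0.075 m) or (horizontal distance between cell_slim and src_post between 0.092 and 0.132 m and y of slim in the frame of dst between -0.045 and -0.015 m) or (horizontal distance between cell_slim and src_post between 0.152 and 0.192 m and y of slim in the frame of dst between 0.015 and 0.045 m) or (horizontal distance between cell_slim and src_post between 0.212 and 0.252 m and y of slim in the frame of dst between 0.075 and 0.105 m)) and x of slim in the frame of dst between -0.015 and 0.015 m and z of slim in the frame of dst between 0.001 and 0.012 m and angle between each of slim, jar, square, flask's own z axis and vertical below 0.12 rad and linear speed of each of slim, jar, square, flask below 0.02 m/s and angular speed of each of slim, jar, square, flask below 0.2 rad/s and ((horizontal distance between cell_jar and src_post between 0.032 and 0.072 m and y of jar in the frame of dst between -0.105 and -0.075 m) or (horizontal distance between cell_jar and src_post between 0.092 and 0.132 m and y of jar in the frame of dst between -0.045 and -0.015 m) or (horizontal distance between cell_jar and src_post between 0.152 and 0.192 m and y of jar in the frame of dst between 0.015 and 0.045 m) or (horizontal distance between cell_jar and src_post between 0.212 and 0.252 m and y of jar in the frame of dst between 0.075 and 0.105 m)) and x of jar in the frame of dst between -0.015 and 0.015 m and z of jar in the frame of dst between 0.001 and 0.012 m and ((horizontal distance between cell_square and src_post between 0.032 and 0.072 m and y of square in the frame of dst between -0.105 and -0.075 m) or (horizontal distance between cell_square and src_post between 0.092 and 0.132 m and y of square in the frame of dst between -0.045 and -0.015 m) or (horizontal distance between cell_square and src_post between 0.152 and 0.192 m and y of square in the frame of dst between 0.015 and 0.045 m) or (horizontal distance between cell_square and src_post between 0.212 and 0.252 m and y of square in the frame of dst between 0.075 and 0.105 m)) and x of square in the frame of dst between -0.015 and 0.015 m and z of square in the frame of dst between 0.001 and 0.012 m and ((horizontal distance between cell_flask and src_post between 0.032 and 0.072 m and y of flask in the frame of dst between -0.105 and -0.075 m) or (horizontal distance between cell_flask and src_post between 0.092 and 0.132 m and y of flask in the frame of dst between -0.045 and -0.015 m) or (horizontal distance between cell_flask and src_post between 0.152 and 0.192 m and y of flask in the frame of dst between 0.015 and 0.045 m) or (horizontal distance between cell_flask and src_post between 0.212 and 0.252 m and y of flask in the frame of dst between 0.075 and 0.105 m)) and x of flask in the frame of dst between -0.015 and 0.015 m and z of flask in the frame of dst between 0.001 and 0.012 m); the robot touches nothing.
It fails at once if a bottle is dropped, thrown or knocked (faster than 0.6 m/s without the fingers on it) ((linear speed of slim above 0.6 m/s and contact force between the fingers and slim below 0.05 N) or (linear speed of jar above 0.6 m/s and contact force between the fingers and jar below 0.05 N) or (linear speed of square above 0.6 m/s and contact force between the fingers and square below 0.05 N) or (linear speed of flask above 0.6 m/s and contact force between the fingers and flask below 0.05 N)).
It fails at once if a bottle is tipped over (more than 45 degrees) (angle between any of slim, jar, square, flask's own z axis and vertical above 0.785 rad).
It also fails if it takes over 109 s, if anything falls off the work surface, if the arm or the gripper's body presses on something with over 40 N, if the wrist force passes 120 N, or if a joint passes its speed limit or range.

ROBOT

A 6-joint arm with a two-finger parallel gripper is mounted at the origin on the work surface. World frame = base frame: x ahead of the robot, y to its left, z up, the work surface at z = 0. Lengths are in m, angles in rad, forces in N, time in s.
With the tool pointing down it reaches from about 0.3 to 0.775 m from the base axis. Payload 14.6 kg.
Tool frame: the origin (TCP) lies at the very end of the fingers, on their centre line; the grasp point (between the pads) lies 19 mm behind it; y points along the fingers, z is the direction in which the jaws open and shut, and the axes are right-handed (so a half turn about y gives the same grasp; the last joint's range is limited). The gripper opens to 94 mm and grips with 3 to 60 N. Pads are 16 mm wide; open, the fingers measure 119 mm over their backs; the gripper's body (75 mm by 177 mm) begins 78 mm behind the grasp point.
Start: joints at [1.238, 0.3, 1.521, -0, 1.321, -0.067], TCP at [0.144, 0.531, 0.205] pointing down, gripper open.
Joint ranges: [-3.03, 3.03], [-0.79, 2.21], [0.23, 2.52], [-1.04, 4.18], [0, 3.07], [-2.55, 2.55]. Speed limits (rad/s): [2.22, 2.22, 2.57, 3.14, 3.14, 3.14].

INTERFACE

Orientations are given as [roll, pitch, yaw] about the fixed x, y, z axes, in that order (R = Rz(yaw) Ry(pitch) Rx(roll)).
In Python, from station import get_obs, camera, hand_in, masks_of gives the robot as it stands.
- The arm moves only by the shell command python3 -m jog 'ROWS' [FORCE]. ROWS is text: rows parted by semicolons, each of 7 numbers parted by spaces: the shift along the world's x, y, z in mm, then the turn, a rotation vector about the world's x, y, z in degrees, then the closure, from 0 (fully open) to 1 (shut). A call has 1 to 10 rows; each row is the pose to reach, as a shift and turn from the pose measured when the call began; what a row does not reach only later rows make up. A row lasts 1/12 s, in which the tool goes at most 41.7 mm and 7.16 degrees, less where a joint would pass 70% of its speed; a pose out of reach is approached as far as the arm can. A call with a gripper value outside its range is refused whole. The fingers move at their own pace and stop on an object; FORCE is the grip in N (left out, the last holds). Time passes only in rows, so rows that repeat a pose let the fingers close. It gives the time, the measured TCP pose, the force and the opening at its end, in the units of the state.
- get_obs(): the state, without advancing time (a new reading comes with each control period).
- camera(name): name is "side" or "top"; returns a dict with "img" (400x640x3 uint8, red, green, blue), "range_z" (400x640 float32, m along the optical axis (not along the pixel's ray), 0 where there is no reading), "fx", "fy", "cx", "cy" (pixels), "k1" (the pictures are not rectified: a ray, as slopes to the right and down, at radius r is drawn at 1 + k1 r^2 times it, then the intrinsics apply), "rvec" (rotation vector, rad) and "tvec" (3), from world to camera coordinates, as OpenCV has them. Camera axes: x right, y down, z forward; pixel columns grow to the right and rows downward; lengths in m; the calibration is good to about 2 mm. A picture is of the moment at which its call begins.
- hand_in(): hands the job in, once; it reports no verdict.
Trained networks look in the newest picture that a camera, given by its name, has taken for a name from the list of things; names that differ only in an ending like _2 or _b are one class to them, and where a whole thing is asked for, a point or a joint stands for the part that bears it (a point fixed in the world has none). Each returns a list of dicts, best first, with "conf" (0 to 1); they miss things now and then, are a little off and sometimes report something else, mostly with a low value. They report only what shows in the picture. A call takes as long as a camera call. They do not tell look-alikes from the thing itself.
- masks_of(thing, camera): "mask" (400x640 bool, what is visible of it) and "extent" ([left, top, right, bottom] in pixels, round what is visible of it).
The state is a dict: "time_s": time; "qpos": joint angles; "joint_vel": joint speeds; "tau": joint torques, N m; "ee_pos": TCP position; "eef_rot": TCP orientation; "force": force on the tool from outside, world axes, zero at the start; "moment": the same for the moment, N m; "grip_width": finger opening in m.
Only numpy, scipy, OpenCV 4.12 (cv2) and the standard library are available. Lean on these libraries where they do the work, as an engineer would, in place of code of your own. Each camera call takes 0.05 s, during which the arm holds its last target.

## Working session

There is one attempt and no reset: what is moved stays moved. The work goes in short steps, Python scripts to look and compute and a shell command to move; the robot and the scene stay as the last step left them, time stands still between calls to the robot, and variables do not carry over. Pictures are saved under pics/ and viewed, and the job is handed in when it is done.

```bash
ls; mkdir -p pics; python3 - <<'E'
from station import *
import cv2
print(get_obs())
for n in ("top","side"):
    c=camera(n); cv2.imwrite(f"pics/{n}0.png",c["img"][:,:,::-1])
    print(n,{k:v for k,v in c.items() if k not in("img","range_z")})
E
```

```text
pics
{'time_s': 0.0, 'qpos': array([ 1.23840371e+00,  3.00497149e-01,  1.52153984e+00, -8.16004839e-06,
        1.32069634e+00, -6.65723933e-02]), 'joint_vel': array([ 0.00081374,  0.00047576, -0.00034539,  0.00115489,  0.00060617,
       -0.00016261]), 'tau': array([ 2.30516940e-03, -5.31812489e+01, -3.52731156e+01,  7.08895829e-02,
        2.45453732e-02, -1.42888407e-04]), 'ee_pos': array([0.14439542, 0.53045271, 0.20488949]), 'eef_rot': array([-1.57193500e+00,  6.79947058e-05, -2.65818240e-01]), 'force': array([ 0.69936336, -0.00207531, -0.06724074]), 'moment': array([-0.03580865,  0.00411696,  0.01795726]), 'grip_width': 0.09403929227804372}
top {'fx': 441.12466402539974, 'fy': 441.12466402539974, 'cx': 321.20248564950987, 'cy': 196.04559576606067, 'k1': -0.0739759547409569, 'rvec': array([ 2.17326613, -2.15664316,  0.09537854]), 'tvec': array([-0.01106607,  0.60608117,  1.06694117])}
side {'fx': 467.2697093703332, 'fy': 467.2697093703332, 'cx': 313.019136526452, 'cy': 199.3420460851918, 'k1': -0.1298520026534518, 'rvec': array([ 0.447623  , -2.85130217,  1.00305416]), 'tvec': array([0.58512721, 0.18486918, 0.89133139])}
```

View pics/top0.png

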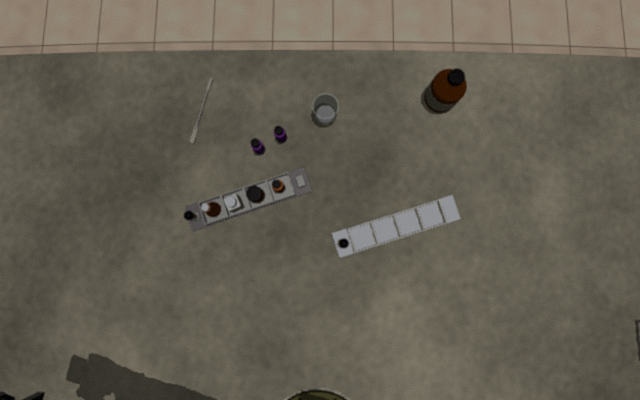

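View pics/side0.png

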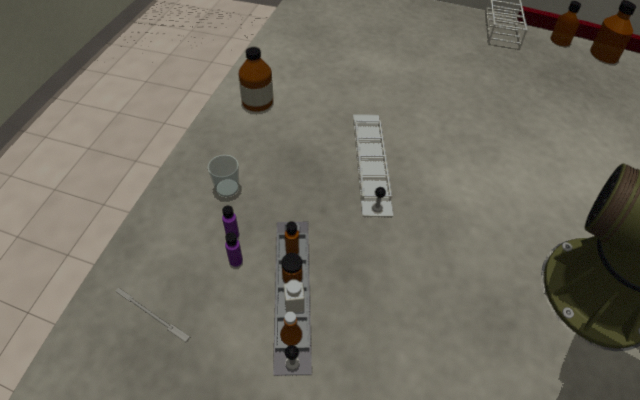

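The top view shows the grey rack's post at left (188,215), followed by flask (212,208), square (233,203), jar (256,194) and slim (278,186). The white rack's post is at (343,243), with its free end at (455,210). So flask goes to y=-90, square to -30, jar to +30 and slim to +90. Next I'll measure the positions.

```bash
cat > h.py <<'E'
import numpy as np, cv2
from station import *
def cam(n):
    c=camera(n); c["K"]=np.array([[c["fx"],0,c["cx"]],[0,c["fy"],c["cy"]],[0,0,1]]); c["D"]=np.array([c["k1"],0,0,0.]); c["R"]=cv2.Rodrigues(c["rvec"])[0]
    return c
def cloud(c):
    v,u=np.mgrid[0:400,0:640]
    s=cv2.undistortPoints(np.stack([u,v],-1).reshape(-1,1,2).astype(float),c["K"],c["D"]).reshape(400,640,2)
    z=c["range_z"].astype(float)
    P=np.dstack([s*z[...,None],z])
    W=(P-c["tvec"])@c["R"]
    W[z<=0]=np.nan
    return W
def onplane(c,uv,h):
    s=cv2.undistortPoints(np.array(uv,float).reshape(-1,1,2),c["K"],c["D"]).reshape(-1,2)
    d=np.c_[s,np.ones(len(s))]@c["R"]; o=-c["R"].T@c["tvec"]
    return o+d*((h-o[2])/d[:,2])[:,None]
def proj(c,P): return cv2.projectPoints(np.array(P,float).reshape(-1,1,3),c["rvec"],c["tvec"],c["K"],c["D"])[0].reshape(-1,2)
E
python3 - <<'E'
from h import *
np.set_printoptions(precision=4,suppress=True)
for n in("top","side"):
    c=cam(n); W=cloud(c); np.savez(f"{n}.npz",W=W,img=c["img"])
    print(n,"table z",np.nanmedian(W[300,200:400,2]) if n=="top" else np.nanmedian(W[330:390,400:500,2]))
    for t in("slim","jar","square","flask","cell_slim","src_post","dst"):
        for m in masks_of(t,n):
            k=m["mask"]; p=W[k]; p=p[~np.isnan(p[:,0])]
            if len(p)<5: print(t,m["conf"],"few");continue
            print(t,round(m["conf"],2),m["extent"],k.sum(),"med",np.median(p,0),"zmax",np.percentile(p[:,2],[5,95]))
E
```

```text
top table z -2.9563600865859443e-05
slim 0.71 [251.9, 140.1, 265.7, 156.7] 175 med [0.7226 0.1495 0.0644] zmax [0.0068 0.0904]
slim 0.68 [269.6, 178.8, 283.4, 193.5] 147 med [0.6247 0.0954 0.0736] zmax [0.0136 0.0977]
slim 0.67 [273.5, 124.9, 289.7, 142.3] 180 med [0.7534 0.0957 0.0644] zmax [0.0016 0.0915]
jar 0.82 [245.5, 186.8, 266.9, 204.1] 237 med [0.6064 0.153  0.0667] zmax [0.0416 0.0698]
jar 0.16 [266.3, 173.7, 300.0, 202.8] 474 med [0.6275 0.0907 0.0086] zmax [0.0043 0.0245]
square 0.7 [224.5, 193.1, 246.0, 209.4] 290 med [0.5855 0.205  0.0628] zmax [0.0078 0.0815]
flask 0.64 [198.7, 201.2, 222.0, 217.5] 205 med [0.57   0.2631 0.0399] zmax [0.0167 0.088 ]
cell_slim 0.71 [262.5, 175.4, 299.1, 206.4] 455 med [0.6255 0.0914 0.0085] zmax [0.0044 0.0235]
src_post 0.65 [223.0, 193.5, 243.3, 212.4] 271 med [0.5833 0.2048 0.0633] zmax [0.0159 0.0816]
src_post 0.43 [183.7, 209.5, 200.1, 221.6] 123 med [0.5542 0.3121 0.0632] zmax [0.0093 0.0703]
dst 0.56 [329.8, 196.1, 458.8, 253.2] 3222 med [ 0.5339 -0.1958  0.0072] zmax [0.003  0.0249]
side table z -6.230045896419037e-05
slim 0.95 [
[... 306 characters left out ...]
d [0.6024 0.168  0.0644] zmax [0.0248 0.0683]
jar 0.43 [280.0, 234.1, 309.4, 262.1] 350 med [0.6158 0.0934 0.0075] zmax [0.0048 0.0223]
square 0.83 [282.1, 278.3, 304.1, 312.4] 587 med [0.5787 0.2218 0.062 ] zmax [0.0162 0.0802]
flask 0.71 [281.0, 310.8, 300.7, 345.4] 518 med [0.5665 0.2792 0.0421] zmax [0.0148 0.0873]
cell_slim 0.94 [279.0, 233.5, 308.7, 259.8] 413 med [0.6218 0.0935 0.008 ] zmax [0.0046 0.0231]
cell_slim 0.7 [284.6, 343.8, 297.2, 374.1] 321 med [0.5497 0.3208 0.0575] zmax [0.007  0.0689]
src_post 0.59 [285.4, 344.1, 297.7, 371.4] 301 med [0.5494 0.3211 0.0601] zmax [0.0084 0.0689]
dst 0.74 [353.4, 111.8, 392.4, 217.8] 3036 med [ 0.5251 -0.1719  0.0065] zmax [0.003  0.0248]
```

```bash
cat > fit.py <<'E'
from h import *
from scipy.optimize import least_squares
np.set_printoptions(precision=1,suppress=True)
def crop(W,xy,r): 
    P=W.reshape(-1,3); P=P[~np.isnan(P[:,0])]; return P[np.hypot(*(P[:,:2]-xy).T)<r]
def circ(P,xy,r):
    f=lambda q:np.hypot(*(P[:,:2]-q).T)-r
    return least_squares(f,xy,loss="soft_l1",f_scale=.002).x
E
python3 - <<'E'
from fit import *
Wt=np.load("top.npz")["W"];Ws=np.load("side.npz")["W"]
G={"slim":((.615,.1),.095,.014,(.02,.066)),"jar":((.598,.158),.067,.02,(.02,.05)),"square":((.582,.21),.079,None,(.02,.06)),"flask":((.566,.268),.087,.011,(.049,.072))}
for k,(xy,zt,r,(a,b)) in G.items():
    xy=np.array(xy)
    for n,W in(("top",Wt),("side",Ws)):
        P=crop(W,xy,.03); T=P[abs(P[:,2]-zt)<.004]; B=P[(P[:,2]>a)&(P[:,2]<b)]
        print(k,n,"cap mean",T.mean(0)*1000,len(T),"bbox mid",(T.max(0)+T.min(0))[:2]*500,(T.max(0)-T.min(0))[:2]*1000, "body",len(B), circ(B,xy,r)*1000 if r and len(B)>5 else "")
# racks
for nm,box in(("dst",(.42,.62,-.36,.06)),("src",(.5,.68,.02,.38))):
  for n,W in(("top",Wt),("side",Ws)):
    P=W.reshape(-1,3);P=P[~np.isnan(P[:,0])]
    P=P[(P[:,0]>box[0])&(P[:,0]<box[1])&(P[:,1]>box[2])&(P[:,1]<box[3])]
    L=P[(P[:,2]>.0025)&(P[:,2]<.03)]
    r=cv2.minAreaRect((L[:,:2]*1000).astype(np.float32)); print(nm,n,r,len(L))
    B=P[(P[:,2]>.05)]
    if nm=="dst": print("post",B.mean(0)*1000,(B[:,:2].max(0)+B[:,:2].min(0))*500,B[:,2].max()*1000)
P=Wt.reshape(-1,3)
for n,W in(("top",Wt),("side",Ws)):
  P=crop(W,np.array((.552,.318)),.025);P=P[P[:,2]>.05];print("srcpost",n,P.mean(0)*1000,(P.max(0)+P.min(0))[:2]*500)
for n,W in(("top",Wt),("side",Ws)):
  P=crop(W,np.array((.582,.21)),.035);P=P[(P[:,2]>.025)&(P[:,2]<.066)];r=cv2.minAreaRect((P[:,:2]*1000).astype(np.float32)); print("sq body",n,r,len(P))
E
python3 - <<'E'
import cv2
a=cv2.imread("pics/top0.png")
cv2.imwrite("pics/t1.png",cv2.resize(a[160:250,175:320],None,fx=5,fy=5,interpolation=cv2.INTER_CUBIC))
a=cv2.imread("pics/side0.png")
cv2.imwrite("pics/s1.png",cv2.resize(a[215:380,220:360],None,fx=3.5,fy=3.5,interpolation=cv2.INTER_CUBIC))
E
```

```text
slim top cap mean [627.8  99.1  95. ] 59 bbox mid [627.6  99.3] [18.6 19.2] body 79 [609.8 106.6]
slim side cap mean [624.9 102.5  94.4] 87 bbox mid [625.5 102.2] [20.6 21.1] body 225 [623.9 100.9]
jar top cap mean [608.  156.2  67.1] 194 bbox mid [607.6 156.3] [36.7 36.7] body 86 [597.8 160.8]
jar side cap mean [604.9 160.   66.4] 309 bbox mid [605.2 159.4] [37.4 39.5] body 172 [604.3 158.2]
square top cap mean [585.4 210.   79.6] 85 bbox mid [585.4 210.3] [23.9 24.6] body 108 
square side cap mean [582.8 213.   79.1] 157 bbox mid [583.1 211.9] [25.1 25. ] body 233 
flask top cap mean [572.5 269.6  86.9] 42 bbox mid [572.5 269.7] [14.4 16.6] body 21 [573.  270.7]
flask side cap mean [569.2 271.5  86.5] 103 bbox mid [569.4 271.4] [18.2 18.8] body 62 [569.4 270.2]
dst top ((520.3005981445312, -149.90643310546875), (199.55862426757812, 419.40423583984375), 0.2785128057003021) 4648
post [490.8 -61.2  66.9] [490.6 -61. ] 72.91745656145444
dst side ((520.3165283203125, -149.6128387451172), (418.3711242675781, 198.92308044433594), 89.94430541992188) 3067
post [488.1 -54.2  64.6] [488.3 -56.1] 72.17061083688704
src top ((590.1444702148438, 199.9008331298828), (359.7041015625, 179.63648986816406), 89.99491882324219) 3246
src side ((589.8433227539062, 200.0050048828125), (358.22113037109375, 179.6768798828125), 89.88052368164062) 3684
srcpost top [555.  313.4  66. ] [555.7 315.1]
srcpost side [550.2 320.2  65.3] [551.  318.7]
sq body top ((584.5037841796875, 205.26292419433594), (54.45291519165039, 43.8099479675293), 86.26547241210938) 140
sq body side ((582.995361328125, 212.27813720703125), (34.049766540527344, 35.303409576416016), 24.45889663696289) 332
```

View pics/t1.png

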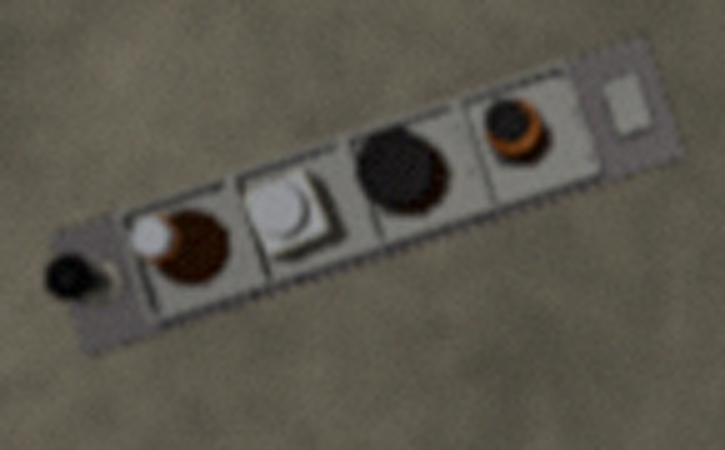

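View pics/s1.png

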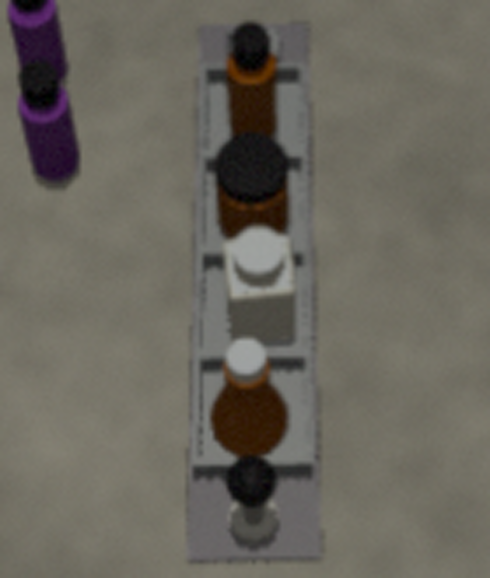

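```bash
python3 - <<'E'
from fit import *
def rect(P): 
    (c,(w,h),a)=cv2.minAreaRect((P[:,:2]*1000).astype(np.float32))
    if w>h: w,h,a=h,w,a-90
    return np.array([*c,w,h,a])
for n in("top","side"):
    d=np.load(n+".npz");W=d["W"];im=d["img"].astype(int)
    for nm,box,zr in(("dst",(.42,.62,-.36,.06),(.0035,.009)),("src",(.5,.68,.02,.38),(.002,.03))):
        with np.errstate(invalid="ignore"):
            m=(W[...,0]>box[0])&(W[...,0]<box[1])&(W[...,1]>box[2])&(W[...,1]<box[3])&(W[...,2]>zr[0])&(W[...,2]<zr[1])
        if nm=="dst": m&=(im.min(-1)>110)
        mm=cv2.morphologyEx(m.astype(np.uint8),cv2.MORPH_OPEN,np.ones((2,2)) if nm=="dst" else np.ones((3,3)))
        nl,l,st,_=cv2.connectedComponentsWithStats(mm); 
        if nm=="src": mm=(l==1+np.argmax(st[1:,4]))
        P=W[mm>0]; print(nm,n,rect(P),len(P),"mean",P.mean(0)*1000)
        # PCA dir
        e=np.linalg.svd(P[:,:2]-P[:,:2].mean(0),full_matrices=False)[2][0]; print("  pca yaw",np.degrees(np.arctan2(-e[0],e[1]))%180)
a=cv2.imread("pics/top0.png")
cv2.imwrite("pics/t2.png",cv2.resize(a[185:265,325:470],None,fx=5,fy=5,interpolation=cv2.INTER_CUBIC))
a=cv2.imread("pics/side0.png")
cv2.imwrite("pics/s2.png",cv2.resize(a[105:225,340:400],None,fx=5,fy=5,interpolation=cv2.INTER_CUBIC))
E
```

```text
dst top [ 532.4 -200.5   62.9  324.1   17.8] 1641 mean [nan nan nan]Traceback (most recent call last):
  File "<stdin>", line 17, in <module>
    u, s, vh = gufunc(a, signature=signature)
               ~~~~~~^^^^^^^^^^^^^^^^^^^^^^^^
    raise LinAlgError("SVD did not converge")
numpy.linalg.LinAlgError: SVD did not converge
```

```bash
python3 - <<'E'
from fit import *
def rect(P): 
    (c,(w,h),a)=cv2.minAreaRect((P[:,:2]*1000).astype(np.float32))
    if w>h: w,h,a=h,w,a-90
    return np.array([*c,w,h,a])
for n in("top","side"):
    d=np.load(n+".npz");W=d["W"];im=d["img"].astype(int)
    for nm,box,zr in(("dst",(.42,.62,-.36,.06),(.0035,.009)),("src",(.5,.68,.02,.38),(.002,.03))):
        with np.errstate(invalid="ignore"):
            m=(W[...,0]>box[0])&(W[...,0]<box[1])&(W[...,1]>box[2])&(W[...,1]<box[3])&(W[...,2]>zr[0])&(W[...,2]<zr[1])
        if nm=="dst": m&=(im.min(-1)>110)
        mm=cv2.morphologyEx(m.astype(np.uint8),cv2.MORPH_OPEN,np.ones((2,2)) if nm=="dst" else np.ones((3,3)))
        nl,l,st,_=cv2.connectedComponentsWithStats(mm); 
        if nm=="src": mm=(l==1+np.argmax(st[1:,4]))
        P=W[mm>0]; P=P[~np.isnan(P[:,0])]; print(nm,n,rect(P),len(P),"mean",P.mean(0)*1000)
        e=np.linalg.svd(P[:,:2]-P[:,:2].mean(0),full_matrices=False)[2][0]; print("  pca yaw",np.degrees(np.arctan2(-e[0],e[1]))%180)
a=cv2.imread("pics/top0.png")
cv2.imwrite("pics/t2.png",cv2.resize(a[185:265,325:470],None,fx=5,fy=5,interpolation=cv2.INTER_CUBIC))
a=cv2.imread("pics/side0.png")
cv2.imwrite("pics/s2.png",cv2.resize(a[105:225,340:400],None,fx=5,fy=5,interpolation=cv2.INTER_CUBIC))
E
```

```text
dst top [ 532.5 -199.7   64.2  325.4   17.9] 1635 mean [ 533.9 -204.2    7.1]
  pca yaw 17.32992747794492
src top [600.  181.   69.5 323.3  19.4] 2130 mean [601.3 168.2  11.5]
  pca yaw 19.83861994645136
dst side [ 529.3 -193.3   66.9  326.    18.1] 1369 mean [ 525.1 -178.5    7.4]
  pca yaw 17.6258991590542
src side [596.9 183.9  66.8 322.5  18.8] 3194 mean [584.2 220.1  11.1]
  pca yaw 18.549962334784723
```

View pics/t2.png

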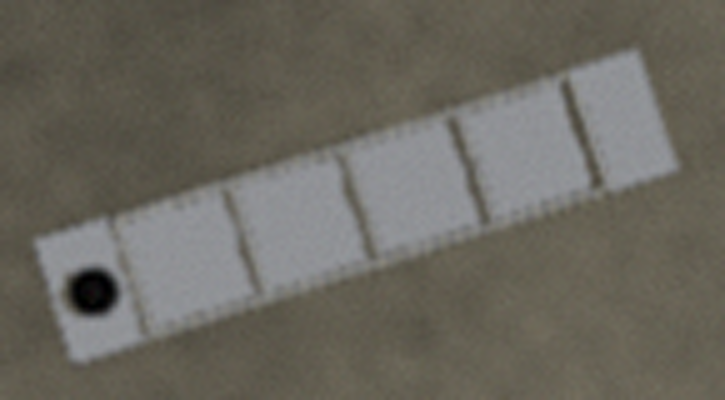

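View pics/s2.png

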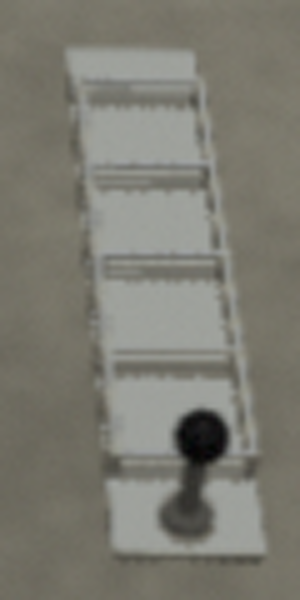

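dst comes out at about (531.5, -196.5) mm with yaw 18°. The two cameras differ by about 3–6 mm, so I use the mean. The grey rack's yaw is about 18.8°. First I'll move above the slim with the jaws across the row.

```bash
python3 -m jog '240 -215 0 0 0 -56 0;240 -215 0 0 0 -56 0;240 -215 0 0 0 -56 0;240 -215 0 0 0 -56 0;240 -215 0 0 0 -56 0;240 -215 0 0 0 -56 0;240 -215 0 0 0 -56 0;240 -215 0 0 0 -56 0;240 -215 0 0 0 -56 0;240 -215 0 0 0 -56 0' 15; python3 -m jog '240 -215 0 0 0 0 0;240 -215 0 0 0 0 0;240 -215 0 0 0 0 0;240 -215 0 0 0 0 0;240 -215 0 0 0 0 0;240 -215 0 0 0 0 0;240 -215 0 0 0 0 0;240 -215 0 0 0 0 0;240 -215 0 0 0 0 0;240 -215 0 0 0 0 0'
```

```text
time_s: 1.73
ee_pos: [0.3853, 0.3148, 0.2054]
eef_rot: [-1.571, 0.0, -1.245]
force: [-0.7, -0.4, -0.3]
grip_width: 0.0942
time_s: 2.57
ee_pos: [0.6254, 0.1001, 0.2046]
eef_rot: [-1.572, 0.001, -1.245]
force: [-0.1, 0.1, -0.4]
grip_width: 0.0938
```

```bash
python3 -m jog '0.5 1 -40 0 0 0 0;0.5 1 -80 0 0 0 0;0.5 1 -115 0 0 0 0;0.5 1 -145 0 0 0 0;0.5 1 -160 0 0 0 0;0.5 1 -168 0 0 0 0;0.5 1 -168 0 0 0 0;0.5 1 -168 0 0 0 0'; python3 - <<'E'
from h import *
c=cam("side");cv2.imwrite("pics/s3.png",cv2.resize(c["img"][150:330,200:440,::-1],None,fx=3,fy=3))
E
```

```text
time_s: 3.23
ee_pos: [0.626, 0.1022, 0.0377]
eef_rot: [-1.571, 0.0, -1.243]
force: [0.0, 0.1, 0.2]
grip_width: 0.0942
```

View pics/s3.png

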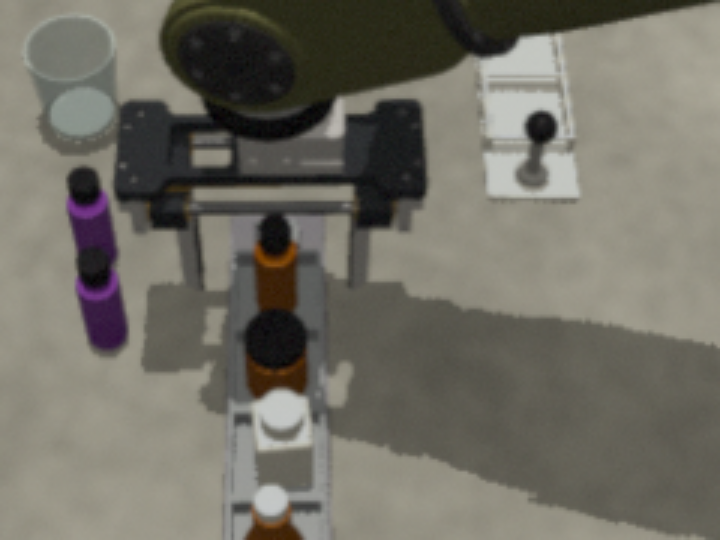

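The slim at (276,260) sits midway between the fingers at 190 and 360. I'll close on it.

```bash
python3 -m jog '0 0 0 0 0 0 0.4;0 0 0 0 0 0 0.5;0 0 0 0 0 0 0.6;0 0 0 0 0 0 0.65;0 0 0 0 0 0 0.7;0 0 0 0 0 0 0.8;0 0 0 0 0 0 1;0 0 0 0 0 0 1;0 0 0 0 0 0 1;0 0 0 0 0 0 1' 15; python3 -m jog '0 0 0 0 0 0 1;0 0 5 0 0 0 1;0 0 15 0 0 0 1;0 0 30 0 0 0 1;0 0 50 0 0 0 1;0 0 70 0 0 0 1;0 0 90 0 0 0 1;0 0 110 0 0 0 1;0 0 110 0 0 0 1'
```

```text
time_s: 4.12
ee_pos: [0.6264, 0.102, 0.0382]
eef_rot: [-1.57, 0.0, -1.244]
force: [-0.2, -0.8, 0.5]
grip_width: 0.0306
time_s: 4.87
ee_pos: [0.628, 0.1021, 0.1536]
eef_rot: [-1.563, -0.001, -1.244]
force: [0.6, 0.0, 0.2]
grip_width: 0.0277
```

```bash
python3 -m jog '-15 -26 0 0 0 -0.7 1;-33 -56 0 0 0 -0.7 1;-51 -87 0 0 0 -0.7 1;-69 -118 0 0 0 -0.7 1;-87 -149 0 0 0 -0.7 1;-105 -180 0 0 0 -0.7 1;-118 -203 0 0 0 -0.7 1;-124 -213 0 0 0 -0.7 1;-124 -213 0 0 0 -0.7 1;-124 -213 0 0 0 -0.7 1'; python3 -m jog '0 0 -20 0 0 0 1;0 0 -40 0 0 0 1;0 0 -60 0 0 0 1;0 0 -70 0 0 0 1;0 0 -70 0 0 0 1;0 0 -70 0 0 0 1'; python3 - <<'E'
from h import *
c=cam("side");cv2.imwrite("pics/s4.png",cv2.resize(c["img"][80:240,300:500,::-1],None,fx=3.6,fy=3.6))
c=cam("top");cv2.imwrite("pics/t4.png",cv2.resize(c["img"][170:280,300:480,::-1],None,fx=4,fy=4))
print(get_obs()["ee_pos"],get_obs()["eef_rot"])
E
```

```text
time_s: 5.7
ee_pos: [0.5042, -0.1106, 0.1537]
eef_rot: [-1.563, -0.001, -1.257]
force: [0.2, 0.3, 0.0]
grip_width: 0.0278
time_s: 6.2
ee_pos: [0.5046, -0.1099, 0.0839]
eef_rot: [-1.563, -0.001, -1.256]
force: [-0.1, -0.0, 0.4]
grip_width: 0.0276
[ 0.50497528 -0.11041473  0.08476809] [-1.56135192 -0.0022699  -1.25622603]
```

View pics/s4.png

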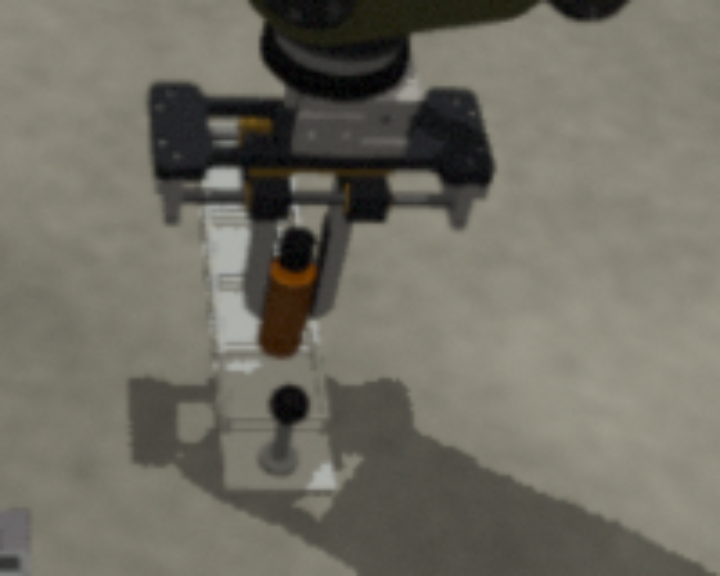

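View pics/t4.png

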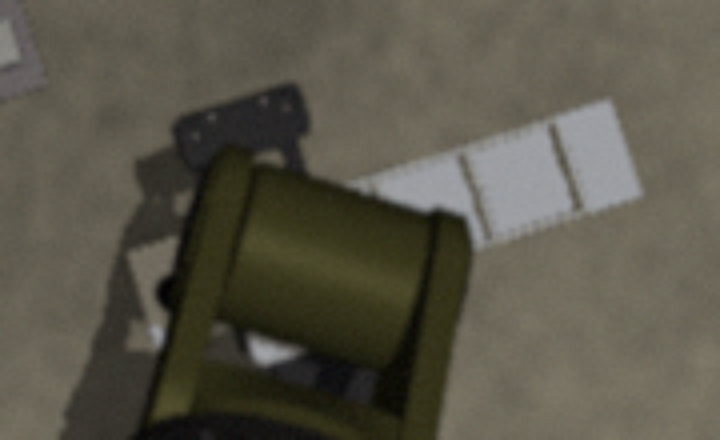

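The slim hangs upright, with its axis parallel to the post's. I'll check its position against the rack in the side camera.

```bash
python3 - <<'E'
from fit import *
c=cam("side");W=cloud(c)
o=get_obs()["ee_pos"]
P=crop(W,o[:2],.03); 
m=masks_of("slim","side")
for k in m: 
    p=W[k["mask"]];p=p[~np.isnan(p[:,0])]
    if np.hypot(*(np.median(p,0)[:2]-o[:2]))<.06: break
zt=np.percentile(p[:,2],97);print(k["conf"],p[:,2].min()*1000,zt*1000,o*1000)
for a,b in((.015,.04),(.04,.064)):
    B=p[(p[:,2]>zt-.088+a)&(p[:,2]<zt-.088+b)];print(circ(B,o[:2],.014)*1000,len(B))
print((p[p[:,2]>zt-.004]).mean(0)*1000)
ctr=np.array([.5293,-.1933]);t=np.radians(18);print("place +90 side-cam",(ctr+.09*np.array([-np.sin(t),np.cos(t)]))*1000)
E
```

```text
0.95 53.81442183038617 141.85339936969115 [ 504.9 -110.6   84.8]
[ 505.5 -110.7] 98
[ 505.3 -111.1] 122
[ 504.8 -108.8  140.9]
place +90 side-cam [ 501.5 -107.7]
```

```bash
python3 -m jog '-2 1 -10 0 0 0 1;-2 1 -22 0 0 0 1;-2 1 -34 0 0 0 1;-2 1 -41 0 0 0 1;-2 1 -44 0 0 0 1;-2 1 -45 0 0 0 1;-2 1 -46 0 0 0 1;-2 1 -46.5 0 0 0 1;-2 1 -46.5 0 0 0 1' ; python3 -m jog '0 0 -0.7 0 0 0 1;0 0 -0.7 0 0 0 1;0 0 -0.7 0 0 0 1'
```

```text
time_s: 7.15
ee_pos: [0.503, -0.1097, 0.0386]
eef_rot: [-1.561, -0.003, -1.257]
force: [-0.6, 0.0, 0.6]
grip_width: 0.0279
time_s: 7.4
ee_pos: [0.5031, -0.1097, 0.038]
eef_rot: [-1.56, -0.003, -1.257]
force: [0.1, -0.4, -0.5]
grip_width: 0.0278
```

```bash
for i in 1; do python3 -m jog '0 0 -0.7 0 0 0 1;0 0 -0.7 0 0 0 1;0 0 -0.7 0 0 0 1'; python3 -m jog '0 0 -0.7 0 0 0 1;0 0 -0.7 0 0 0 1;0 0 -0.7 0 0 0 1'; python3 -m jog '0 0 -0.7 0 0 0 1;0 0 -0.7 0 0 0 1;0 0 -0.7 0 0 0 1';done
```

```text
time_s: 7.65
ee_pos: [0.5031, -0.1097, 0.0373]
eef_rot: [-1.56, -0.003, -1.257]
force: [-0.9, -0.9, 0.1]
grip_width: 0.0278
time_s: 7.9
ee_pos: [0.5033, -0.1098, 0.0372]
eef_rot: [-1.56, -0.003, -1.257]
force: [-1.4, 0.3, 7.4]
grip_width: 0.0277
time_s: 8.15
ee_pos: [0.5033, -0.1099, 0.0371]
eef_rot: [-1.56, -0.003, -1.257]
force: [-3.8, 0.3, 10.3]
grip_width: 0.0277
```

```bash
python3 -m jog '0 0 0.5 0 0 0 1;0 0 0.5 0 0 0 0.68;0 0 0.5 0 0 0 0.65;0 0 0.5 0 0 0 0.6;0 0 0.5 0 0 0 0.5;0 0 0.5 0 0 0 0.4;0 0 0.5 0 0 0 0.4;0 0 0.5 0 0 0 0.4'; python3 -m jog '0 0 8 0 0 0 0.4;0 0 30 0 0 0 0.4;0 0 60 0 0 0 0.4;0 0 90 0 0 0 0.2;0 0 130 0 0 0 0;0 0 140 0 0 0 0;0 0 140 0 0 0 0'; python3 - <<'E'
from fit import *
c=cam("side");W=cloud(c);cv2.imwrite("pics/s5.png",cv2.resize(c["img"][80:240,300:500,::-1],None,fx=3.6,fy=3.6))
for k in masks_of("slim","side"): 
    p=W[k["mask"]];p=p[~np.isnan(p[:,0])];print(k["conf"],np.median(p,0)*1000,p[:,2].max())
E
```

```text
time_s: 8.82
ee_pos: [0.5033, -0.1099, 0.0376]
eef_rot: [-1.56, -0.003, -1.257]
force: [-0.4, 0.4, 0.0]
grip_width: 0.0558
time_s: 9.4
ee_pos: [0.5046, -0.1102, 0.1813]
eef_rot: [-1.555, -0.007, -1.256]
force: [0.8, -0.4, -0.4]
grip_width: 0.0794
0.73 [720.7 164.1  57.8] 0.09005654778333545
0.66 [753.  106.2  60.7] 0.09016274477694103
0.6 [503.9 -99.5  64.7] 0.0977606997785889
```

View pics/s5.png

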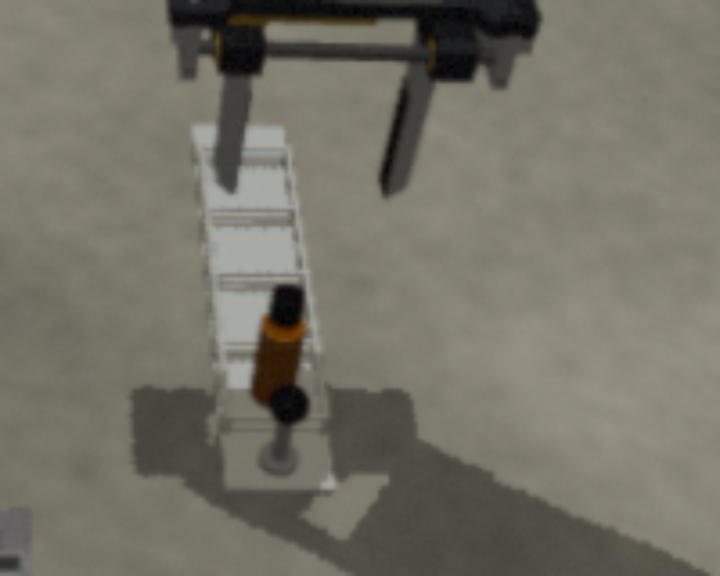

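The slim stands upright in the place next to the post. Next is the jar at (606.3,158), and I'll take out the small tool tilt on the way.

```bash
python3 -m jog '101.7 268.2 0 0.1 1 0.7 0;101.7 268.2 0 0.1 1 0.7 0;101.7 268.2 0 0.1 1 0.7 0;101.7 268.2 0 0.1 1 0.7 0;101.7 268.2 0 0.1 1 0.7 0;101.7 268.2 0 0.1 1 0.7 0;101.7 268.2 0 0.1 1 0.7 0;101.7 268.2 0 0.1 1 0.7 0;101.7 268.2 0 0.1 1 0.7 0;101.7 268.2 0 0.1 1 0.7 0'
```

```text
time_s: 10.33
ee_pos: [0.6042, 0.1579, 0.1757]
eef_rot: [-1.579, 0.004, -1.244]
force: [-0.5, -0.8, -0.2]
grip_width: 0.094
```

```bash
python3 -m jog '2 0 -40 -0.1 -0.5 0 0;2 0 -80 -0.1 -0.5 0 0;2 0 -110 -0.1 -0.5 0 0;2 0 -130 -0.1 -0.5 0 0;2 0 -140 -0.1 -0.5 0 0;2 0 -146.5 -0.1 -0.5 0 0;2 0 -146.5 -0.1 -0.5 0 0;2 0 -146.5 -0.1 -0.5 0 0'; python3 - <<'E'
from h import *
c=cam("side");cv2.imwrite("pics/s6.png",cv2.resize(c["img"][180:360,200:440,::-1],None,fx=3,fy=3))
E
```

```text
time_s: 11.0
ee_pos: [0.6068, 0.1576, 0.0304]
eef_rot: [-1.57, -0.001, -1.245]
force: [0.7, -0.4, 0.4]
grip_width: 0.0943
```

View pics/s6.png

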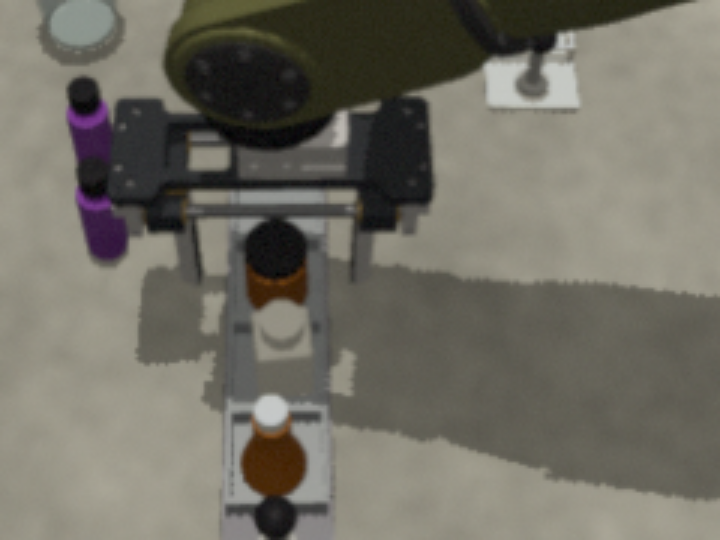

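The jar at (277,275) is centred between the fingers at 192 and 360, and the purple bottle is clear below the gripper body. I'll close and lift.

```bash
python3 -m jog '0 0 0 0 0 0 0.3;0 0 0 0 0 0 0.4;0 0 0 0 0 0 0.48;0 0 0 0 0 0 0.53;0 0 0 0 0 0 0.58;0 0 0 0 0 0 0.7;0 0 0 0 0 0 1;0 0 0 0 0 0 1;0 0 0 0 0 0 1' 18; python3 -m jog '0 0 0 0 0 0 1;0 0 5 0 0 0 1;0 0 15 0 0 0 1;0 0 30 0 0 0 1;0 0 50 0 0 0 1;0 0 70 0 0 0 1;0 0 90 0 0 0 1;0 0 110 0 0 0 1;0 0 115 0 0 0 1;0 0 115 0 0 0 1'
```

```text
time_s: 11.8
ee_pos: [0.6069, 0.1578, 0.0307]
eef_rot: [-1.569, -0.001, -1.245]
force: [0.5, 0.5, 0.1]
grip_width: 0.0398
time_s: 12.63
ee_pos: [0.6076, 0.1579, 0.1478]
eef_rot: [-1.566, -0.001, -1.244]
force: [-0.9, 0.4, -1.3]
grip_width: 0.0399
```

```bash
python3 -m jog '-7 -26 0 0 0 -0.7 1;-17 -64 0 0 0 -0.7 1;-27 -102 0 0 0 -0.7 1;-37 -140 0 0 0 -0.7 1;-47 -178 0 0 0 -0.7 1;-57 -216 0 0 0 -0.7 1;-67 -254 0 0 0 -0.7 1;-77 -290 0 0 0 -0.7 1;-84 -315 0 0 0 -0.7 1;-86 -325 0 0 0 -0.7 1'; python3 -m jog '0 0 0 0 0 0 1;0 0 -20 0 0 0 1;0 0 -45 0 0 0 1;0 0 -65 0 0 0 1;0 0 -70 0 0 0 1;0 0 -70 0 0 0 1;0 0 -70 0 0 0 1'; cat > chk.py <<'E'
import sys
from fit import *
thing,r,h=sys.argv[1],float(sys.argv[2])/1000,float(sys.argv[3])/1000; a,b=[float(x)/1000 for x in sys.argv[4:6]]
c=cam("side");W=cloud(c);o=get_obs()["ee_pos"]
cv2.imwrite("pics/%s.png"%sys.argv[6],cv2.resize(c["img"][80:240,300:500,::-1],None,fx=3.6,fy=3.6))
for k in masks_of(thing,"side"):
    p=W[k["mask"]];p=p[~np.isnan(p[:,0])]
    if np.hypot(*(np.median(p,0)[:2]-o[:2]))>.06: continue
    zt=np.percentile(p[:,2],97);print(k["conf"],"underside",(zt-h)*1000,"tcp",o*1000,get_obs()["eef_rot"]*57.3)
    B=p[(p[:,2]>zt-h+a)&(p[:,2]<zt-h+b)]
    if r>0 and len(B)>5: print("axis",circ(B,o[:2],r)*1000,len(B))
    print("cap",(p[p[:,2]>zt-.004]).mean(0)*1000)
t=np.radians(18);e=np.array([np.sin(t),-np.cos(t)])
print("places",[(np.array([503,-110.])+60*i*e).round(1) for i in range(4)])
E
python3 chk.py jar 20 60 15 45 s7
```

```text
time_s: 13.47
ee_pos: [0.52, -0.1699, 0.1466]
eef_rot: [-1.567, -0.0, -1.259]
force: [0.1, -0.3, -1.5]
grip_width: 0.0394
time_s: 14.05
ee_pos: [0.5205, -0.1692, 0.0772]
eef_rot: [-1.567, -0.001, -1.259]
force: [1.0, -0.6, -0.4]
grip_width: 0.0397
0.8 underside 54.95481222969644 tcp [ 520.7 -169.5   77.7] [-89.7  -0.1 -72.1]
axis [ 520.8 -168.7] 175
cap [ 520.6 -165.4  113.5]
places [array([ 503., -110.]), array([ 521.5, -167.1]), array([ 540.1, -224.1]), array([ 558.6, -281.2])]
```

View pics/s7.png

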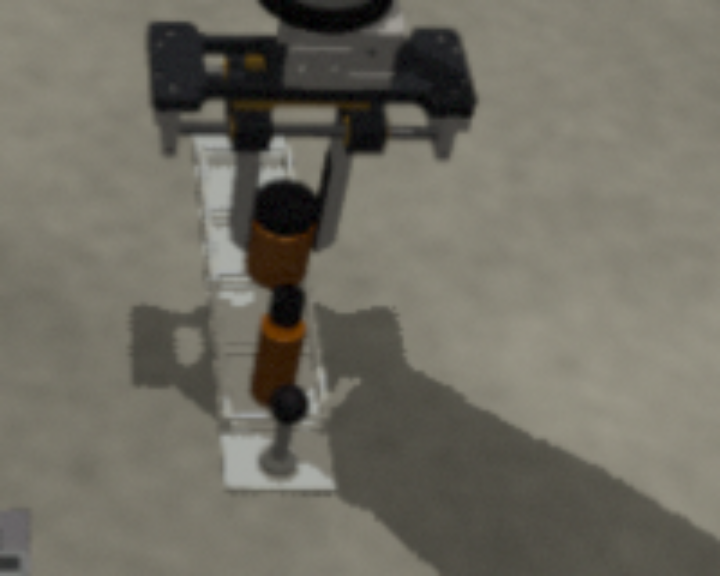

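```bash
python3 -m jog '0.8 2 -10 0 0 0 1;0.8 2 -22 0 0 0 1;0.8 2 -34 0 0 0 1;0.8 2 -40 0 0 0 1;0.8 2 -43 0 0 0 1;0.8 2 -44.5 0 0 0 1;0.8 2 -45.5 0 0 0 1;0.8 2 -46 0 0 0 1;0.8 2 -46 0 0 0 1' ; for i in 1; do python3 -m jog '0 0 -0.7 0 0 0 1;0 0 -0.7 0 0 0 1;0 0 -0.7 0 0 0 1';python3 -m jog '0 0 -0.7 0 0 0 1;0 0 -0.7 0 0 0 1;0 0 -0.7 0 0 0 1';python3 -m jog '0 0 -0.7 0 0 0 1;0 0 -0.7 0 0 0 1;0 0 -0.7 0 0 0 1'; done
```

```text
time_s: 14.9
ee_pos: [0.5217, -0.1678, 0.0321]
eef_rot: [-1.565, -0.002, -1.259]
force: [0.2, 0.0, -0.8]
grip_width: 0.0396
time_s: 15.15
ee_pos: [0.5218, -0.1678, 0.0316]
eef_rot: [-1.565, -0.002, -1.259]
force: [-0.1, 0.3, -1.4]
grip_width: 0.0395
time_s: 15.4
ee_pos: [0.5218, -0.1678, 0.0309]
eef_rot: [-1.565, -0.002, -1.259]
force: [-0.1, 0.1, -0.3]
grip_width: 0.0399
time_s: 15.65
ee_pos: [0.5218, -0.1678, 0.0301]
eef_rot: [-1.565, -0.002, -1.259]
force: [0.4, 0.6, -0.3]
grip_width: 0.0397
```

```bash
python3 -m jog '0 0 -0.7 0 0 0 1;0 0 -0.7 0 0 0 1;0 0 -0.7 0 0 0 1';python3 -m jog '0 0 -0.7 0 0 0 1;0 0 -0.7 0 0 0 1;0 0 -0.7 0 0 0 1'
```

```text
time_s: 15.9
ee_pos: [0.5219, -0.1679, 0.0297]
eef_rot: [-1.565, -0.002, -1.259]
force: [-2.1, 0.9, 4.0]
grip_width: 0.0398
time_s: 16.15
ee_pos: [0.522, -0.1679, 0.0297]
eef_rot: [-1.565, -0.003, -1.259]
force: [-3.7, 1.0, 10.2]
grip_width: 0.0396
```

```bash
python3 -m jog '0 0 0.5 0 0 0 1;0 0 0.5 0 0 0 0.56;0 0 0.5 0 0 0 0.53;0 0 0.5 0 0 0 0.48;0 0 0.5 0 0 0 0.4;0 0 0.5 0 0 0 0.32;0 0 0.5 0 0 0 0.32'; python3 -m jog '0 0 8 0 0 0 0.32;0 0 30 0 0 0 0.32;0 0 60 0 0 0 0.3;0 0 90 0 0 0 0.2;0 0 130 0 0 0 0;0 0 145 0 0 0 0;0 0 145 0 0 0 0;0 0 145 0 0 0 0'; python3 chk.py jar 20 60 15 45 s8
```

```text
time_s: 16.73
ee_pos: [0.5219, -0.1679, 0.0301]
eef_rot: [-1.565, -0.002, -1.259]
force: [-0.3, -0.8, -0.1]
grip_width: 0.0628
time_s: 17.4
ee_pos: [0.5221, -0.1679, 0.1758]
eef_rot: [-1.564, -0.003, -1.259]
force: [-0.1, 0.2, -1.8]
grip_width: 0.0931
0.84 underside 7.581664469441918 tcp [ 521.6 -167.8  174.5] [-89.8  -0.1 -72.1]
axis [ 522.1 -167.1] 86
cap [ 522.5 -164.7   65.6]
places [array([ 503., -110.]), array([ 521.5, -167.1]), array([ 540.1, -224.1]), array([ 558.6, -281.2])]
```

View pics/s8.png

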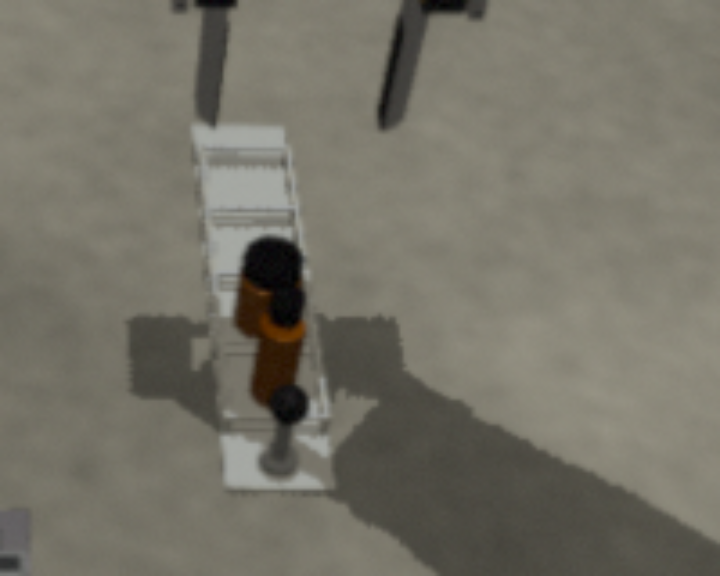

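The jar stands in the second place. Before grasping, I'll measure the square bottle and its yaw again.

```bash
python3 - <<'E'
from fit import *
for n in("side","top"):
    c=cam(n);W=cloud(c)
    k=masks_of("square",n)[0];p=W[k["mask"]];p=p[~np.isnan(p[:,0])]
    p=p[np.hypot(*(p[:,:2]-[.584,.211]).T)<.03]
    T=p[p[:,2]>.076];print(n,k["conf"],"cap",T.mean(0)*1000)
    for zr in((.057,.068),(.03,.068)):
        B=p[(p[:,2]>zr[0])&(p[:,2]<zr[1])];print(cv2.minAreaRect((B[:,:2]*1000).astype(np.float32)),len(B))
    im=c["img"][:,:,::-1]; u,v=proj(c,[[.584,.211,.05]])[0].astype(int)
    # model overlay
    for yaw in(18.8,24.5):
        t=np.radians(yaw);Rm=np.array([[np.cos(t),-np.sin(t)],[np.sin(t),np.cos(t)]])
        q=(np.array([[17,17],[-17,17],[-17,-17],[17,-17]])/1000)@Rm.T+(T.mean(0)[:2])
        a=im[v-25:v+25,u-25:u+25].copy();a=cv2.resize(a,None,fx=8,fy=8,interpolation=cv2.INTER_CUBIC)
        uv=(proj(c,np.c_[q,[.063]*4])-[u-25,v-25]+.5)*8-.5
        cv2.polylines(a,[uv.round().astype(int)],True,(0,0,255),1);cv2.imwrite(f"pics/sq_{n}_{yaw}.png",a)
a=np.vstack([np.hstack([cv2.imread(f"pics/sq_{n}_{y}.png") for y in(18.8,24.5)]) for n in("side","top")])
cv2.imwrite("pics/sq.png",cv2.resize(a,None,fx=.74,fy=.74))
E
```

```text
side 0.68 cap [582.5 213.2  79.4]
((582.6343994140625, 213.07763671875), (34.89469909667969, 32.0300178527832), 21.121315002441406) 176
((582.7525634765625, 212.9863739013672), (34.11121368408203, 33.733882904052734), 25.523786544799805) 307
top 0.53 cap [585.5 210.1  79.4]
((584.863525390625, 209.17190551757812), (33.115806579589844, 33.84577178955078), 27.387409210205078) 87
((584.9388427734375, 209.35848999023438), (33.41162872314453, 33.89961242675781), 25.662450790405273) 122
```

View pics/sq.png

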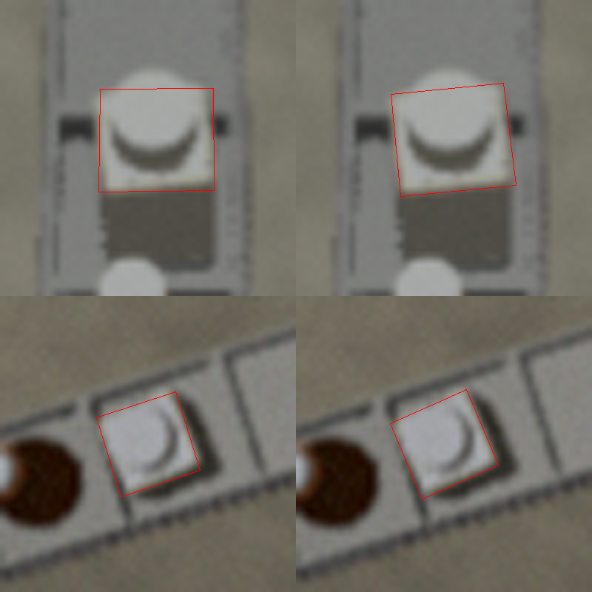

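The edges fit best between the two overlays, at a yaw of about 22.5°. I'll go to (584.2,211.5).

```bash
python3 -m jog '62.6 379 0 0 0 4.6 0;62.6 379 0 0 0 4.6 0;62.6 379 0 0 0 4.6 0;62.6 379 0 0 0 4.6 0;62.6 379 0 0 0 4.6 0;62.6 379 0 0 0 4.6 0;62.6 379 0 0 0 4.6 0;62.6 379 0 0 0 4.6 0;62.6 379 0 0 0 4.6 0;62.6 379 0 0 0 4.6 0';python3 -m jog '0 0 0 0 0 0 0;0 0 0 0 0 0 0'
```

```text
time_s: 18.53
ee_pos: [0.5838, 0.2165, 0.1731]
eef_rot: [-1.567, -0.0, -1.175]
force: [0.0, -0.3, -0.5]
grip_width: 0.0938
time_s: 18.7
ee_pos: [0.5834, 0.2167, 0.1721]
eef_rot: [-1.569, -0.0, -1.174]
force: [0.1, -1.0, -0.4]
grip_width: 0.0944
```

```bash
python3 -m jog '0.8 -5.2 -30 0 0 0 0;0.8 -5.2 -70 0 0 0 0;0.8 -5.2 -105 0 0 0 0;0.8 -5.2 -125 0 0 0 0;0.8 -5.2 -136 0 0 0 0;0.8 -5.2 -142 0 0 0 0;0.8 -5.2 -142 0 0 0 0;0.8 -5.2 -142 0 0 0 0'; python3 - <<'E'
from h import *
c=cam("side");cv2.imwrite("pics/s9.png",cv2.resize(c["img"][200:380,200:440,::-1],None,fx=3,fy=3))
E
```

```text
time_s: 19.37
ee_pos: [0.5849, 0.2112, 0.0315]
eef_rot: [-1.567, -0.001, -1.174]
force: [-0.7, -0.2, -0.4]
grip_width: 0.0937
```

View pics/s9.png

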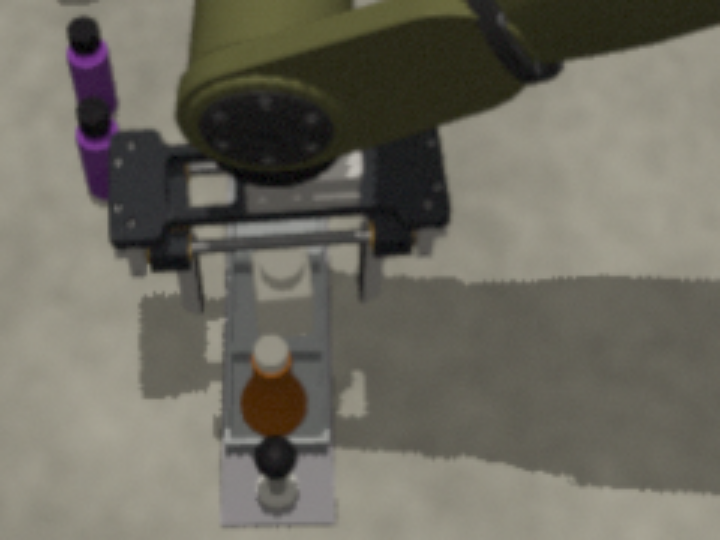

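The square at (283,290) is between the fingers at 195 and 368. I'll close and lift.

```bash
python3 -m jog '0 0 0 0 0 0 0.35;0 0 0 0 0 0 0.45;0 0 0 0 0 0 0.53;0 0 0 0 0 0 0.58;0 0 0 0 0 0 0.62;0 0 0 0 0 0 0.7;0 0 0 0 0 0 1;0 0 0 0 0 0 1;0 0 0 0 0 0 1' 18; python3 -m jog '0 0 0 0 0 0 1;0 0 5 0 0 0 1;0 0 15 0 0 0 1;0 0 30 0 0 0 1;0 0 50 0 0 0 1;0 0 70 0 0 0 1;0 0 90 0 0 0 1;0 0 110 0 0 0 1;0 0 120 0 0 0 1;0 0 120 0 0 0 1'; python3 - <<'E'
from h import *
c=cam("side");cv2.imwrite("pics/s10.png",cv2.resize(c["img"][140:380,200:440,::-1],None,fx=2.4,fy=2.4))
E
```

```text
time_s: 20.17
ee_pos: [0.5851, 0.2115, 0.0318]
eef_rot: [-1.566, -0.001, -1.174]
force: [-1.0, 0.0, 0.0]
grip_width: 0.0369
time_s: 21.0
ee_pos: [0.586, 0.2117, 0.1548]
eef_rot: [-1.562, -0.001, -1.174]
force: [0.2, -0.2, 0.0]
grip_width: 0.0344
```

View pics/s10.png

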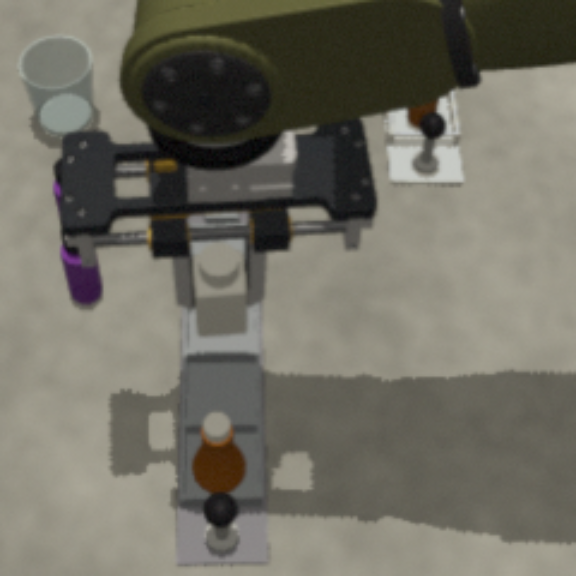

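The square is held at 34.4 mm. I'll carry it to (540,-224).

```bash
python3 -m jog '-2 -20 0 0 0 -0.5 1;-5 -50 0 0 0 -1 1;-8 -80 0 0 0 -1.5 1;-11 -110 0 0 0 -2 1;-14 -140 0 0 0 -2.5 1;-17 -170 0 0 0 -3 1;-20 -200 0 0 0 -3.5 1;-23 -230 0 0 0 -4 1;-26 -260 0 0 0 -4.5 1;-29 -290 0 0 0 -4.6 1'; python3 -m jog '-3 -28 0 0 0 0 1;-7 -60 0 0 0 0 1;-11 -95 0 0 0 0 1;-14 -120 0 0 0 0 1;-17 -140 0 0 0 0 1;-17 -146 0 0 0 0 1;-17 -146 0 0 0 0 1;-17 -146 0 0 0 0 1'; python3 -m jog '0 0 -20 0 0 0 1;0 0 -45 0 0 0 1;0 0 -65 0 0 0 1;0 0 -75 0 0 0 1;0 0 -75 0 0 0 1;0 0 -75 0 0 0 1';python3 chk.py square 0 72 15 45 s11
```

```text
time_s: 21.88
ee_pos: [0.5554, -0.0797, 0.1513]
eef_rot: [-1.566, 0.0, -1.255]
force: [0.6, 0.5, -1.3]
grip_width: 0.0336
time_s: 22.55
ee_pos: [0.5382, -0.2251, 0.1504]
eef_rot: [-1.567, 0.001, -1.255]
force: [-0.9, 1.3, -0.6]
grip_width: 0.0343
time_s: 23.05
ee_pos: [0.5386, -0.2244, 0.0758]
eef_rot: [-1.567, 0.002, -1.254]
force: [0.9, 0.6, -0.1]
grip_width: 0.0338
0.77 underside 51.55708753269082 tcp [ 538.9 -224.8   76.5] [-89.7   0.  -71.9]
cap [ 538.8 -220.4  122.6]
places [array([ 503., -110.]), array([ 521.5, -167.1]), array([ 540.1, -224.1]), array([ 558.6, -281.2])]
```

View pics/s11.png

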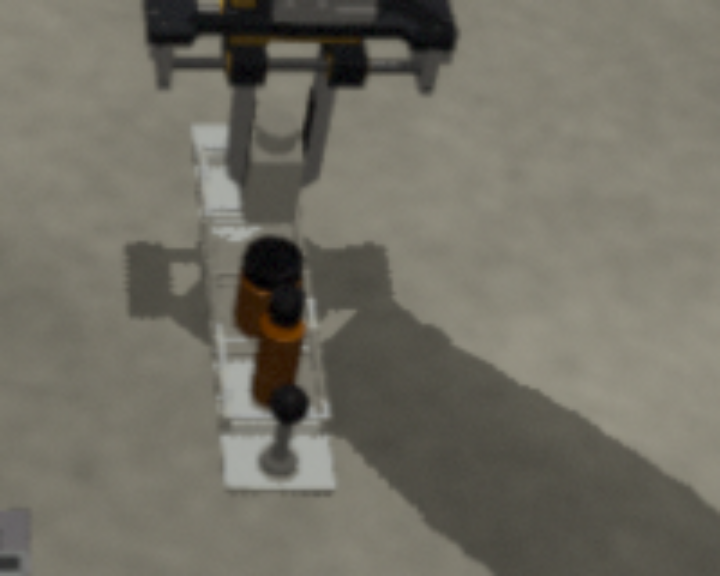

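```bash
python3 -m jog '1 0 -10 0 0 0 1;1 0 -22 0 0 0 1;1 0 -32 0 0 0 1;1 0 -38 0 0 0 1;1 0 -41 0 0 0 1;1 0 -42.5 0 0 0 1;1 0 -43.5 0 0 0 1;1 0 -44 0 0 0 1;1 0 -44 0 0 0 1' ; python3 -m jog '0 0 -0.7 0 0 0 1;0 0 -0.7 0 0 0 1;0 0 -0.7 0 0 0 1';python3 -m jog '0 0 -0.7 0 0 0 1;0 0 -0.7 0 0 0 1;0 0 -0.7 0 0 0 1'
```

```text
time_s: 23.9
ee_pos: [0.5401, -0.2251, 0.0331]
eef_rot: [-1.565, -0.0, -1.254]
force: [-0.7, 0.6, -0.8]
grip_width: 0.0337
time_s: 24.15
ee_pos: [0.5402, -0.2251, 0.0325]
eef_rot: [-1.565, -0.0, -1.254]
force: [-0.9, -0.5, -0.6]
grip_width: 0.0338
time_s: 24.4
ee_pos: [0.5402, -0.2251, 0.0318]
eef_rot: [-1.565, -0.0, -1.254]
force: [0.5, 0.6, -1.5]
grip_width: 0.0344
```

```bash
python3 -m jog '0 0 -0.7 0 0 0 1;0 0 -0.7 0 0 0 1;0 0 -0.7 0 0 0 1';python3 -m jog '0 0 -0.7 0 0 0 1;0 0 -0.7 0 0 0 1;0 0 -0.7 0 0 0 1'
```

```text
time_s: 24.65
ee_pos: [0.5401, -0.2251, 0.031]
eef_rot: [-1.565, -0.0, -1.254]
force: [0.1, 0.1, -0.5]
grip_width: 0.0338
time_s: 24.9
ee_pos: [0.5403, -0.2252, 0.0308]
eef_rot: [-1.565, -0.001, -1.254]
force: [-2.1, 0.7, 5.0]
grip_width: 0.034
```

Contact at 30.8 mm, as expected. I'll release.

```bash
python3 -m jog '0 0 0 0 0 0 1;0 0 0 0 0 0 0.62;0 0 0 0 0 0 0.59;0 0 0 0 0 0 0.54;0 0 0 0 0 0 0.46;0 0 0 0 0 0 0.38;0 0 0 0 0 0 0.36;0 0 0 0 0 0 0.36'; python3 -m jog '0 0 8 0 0 0 0.36;0 0 30 0 0 0 0.36;0 0 60 0 0 0 0.3;0 0 90 0 0 0 0.2;0 0 130 0 0 0 0;0 0 155 0 0 0 0;0 0 155 0 0 0 0;0 0 155 0 0 0 0'; python3 chk.py square 0 72 15 45 s12; python3 - <<'E'
from fit import *
for n in("side","top"):
    c=cam(n);W=cloud(c);p=crop(W,np.array([.571,.2705]),.025);T=p[p[:,2]>.083];B=p[(p[:,2]>.049)&(p[:,2]<.073)]
    print("flask",n,T.mean(0)*1000,len(T),circ(B,np.array([.571,.2705]),.011)*1000)
print(get_obs()["ee_pos"])
E
```

```text
time_s: 25.57
ee_pos: [0.5403, -0.2251, 0.0307]
eef_rot: [-1.565, -0.001, -1.254]
force: [0.7, -0.7, 0.0]
grip_width: 0.0599
time_s: 26.23
ee_pos: [0.5407, -0.2253, 0.1874]
eef_rot: [-1.563, -0.003, -1.254]
force: [-0.2, 0.0, -0.8]
grip_width: 0.0932
0.58 underside 6.672736053291592 tcp [ 540.1 -225.1  185.7] [-89.7   0.  -71.9]
cap [ 540.1 -222.9   77.4]
places [array([ 503., -110.]), array([ 521.5, -167.1]), array([ 540.1, -224.1]), array([ 558.6, -281.2])]
flask side [569.1 271.5  86.7] 102 [569.3 270.3]
flask top [572.5 269.5  87.4] 45 [573.3 270.6]
[ 0.5 -0.2  0.2]
```

View pics/s12.png

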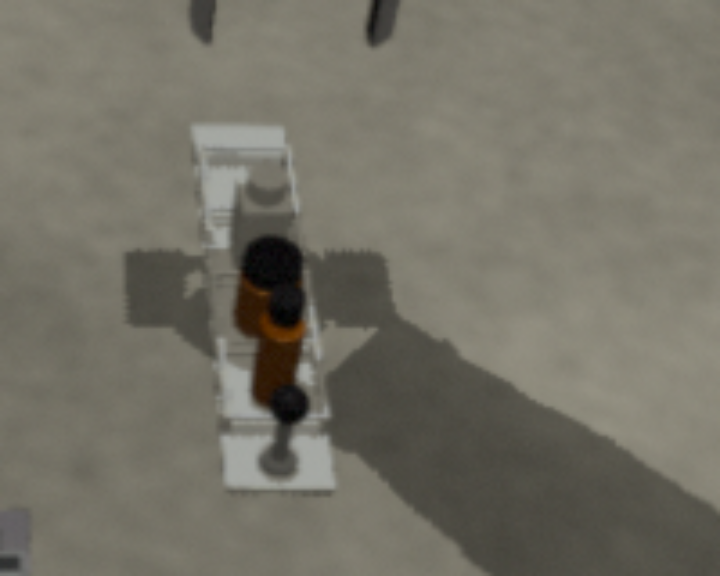

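The square stands in the third place. Next is the flask at (571,270.5).

```bash
python3 -m jog '19 300 0 0 0 0.7 0;19 300 0 0 0 0.7 0;19 300 0 0 0 0.7 0;19 300 0 0 0 0.7 0;19 300 0 0 0 0.7 0;19 300 0 0 0 0.7 0;19 300 0 0 0 0.7 0;19 300 0 0 0 0.7 0;19 300 0 0 0 0.7 0'; python3 -m jog '12 195 0 0 0 0 0;12 195 0 0 0 0 0;12 195 0 0 0 0 0;12 195 0 0 0 0 0;12 195 0 0 0 0 0;12 195 0 0 0 0 0;12 195 0 0 0 0 0'
```

```text
time_s: 27.18
ee_pos: [0.5583, 0.0776, 0.1833]
eef_rot: [-1.568, 0.002, -1.239]
force: [-0.4, -0.0, -0.1]
grip_width: 0.0941
time_s: 27.77
ee_pos: [0.5703, 0.2723, 0.1821]
eef_rot: [-1.57, 0.001, -1.238]
force: [-0.1, -1.0, 0.0]
grip_width: 0.0939
```

```bash
python3 -m jog '0.7 -1.8 -30 0 0 0 0;0.7 -1.8 -65 0 0 0 0;0.7 -1.8 -95 0 0 0 0;0.7 -1.8 -117 0 0 0 0;0.7 -1.8 -129 0 0 0 0;0.7 -1.8 -134.5 0 0 0 0;0.7 -1.8 -134.5 0 0 0 0;0.7 -1.8 -134.5 0 0 0 0'; python3 - <<'E'
from h import *
c=cam("side");cv2.imwrite("pics/s13.png",cv2.resize(c["img"][200:380,200:440,::-1],None,fx=3,fy=3))
E
```

```text
time_s: 28.43
ee_pos: [0.5718, 0.27, 0.0489]
eef_rot: [-1.569, 0.001, -1.238]
force: [0.3, 0.9, 0.2]
grip_width: 0.0941
```

View pics/s13.png

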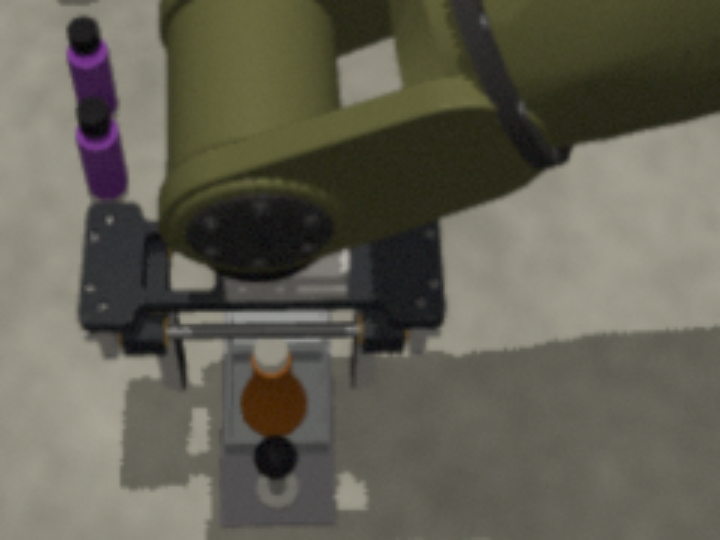

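The flask neck at (271,355) is centred between the fingers at 180 and 360. I'll close slowly.

```bash
python3 -m jog '0 0 0 0 0 0 0.5;0 0 0 0 0 0 0.6;0 0 0 0 0 0 0.66;0 0 0 0 0 0 0.7;0 0 0 0 0 0 0.74;0 0 0 0 0 0 0.78;0 0 0 0 0 0 1;0 0 0 0 0 0 1;0 0 0 0 0 0 1;0 0 0 0 0 0 1' 15; python3 -m jog '0 0 0 0 0 0 1;0 0 5 0 0 0 1;0 0 15 0 0 0 1;0 0 30 0 0 0 1;0 0 50 0 0 0 1;0 0 70 0 0 0 1;0 0 90 0 0 0 1;0 0 110 0 0 0 1;0 0 125 0 0 0 1;0 0 125 0 0 0 1'; python3 - <<'E'
from h import *
c=cam("side");cv2.imwrite("pics/s14.png",cv2.resize(c["img"][140:380,200:440,::-1],None,fx=2.4,fy=2.4))
E
```

```text
time_s: 29.32
ee_pos: [0.5719, 0.2703, 0.0492]
eef_rot: [-1.568, 0.001, -1.238]
force: [0.3, 0.4, -0.3]
grip_width: 0.0309
time_s: 30.15
ee_pos: [0.573, 0.2708, 0.1786]
eef_rot: [-1.562, 0.002, -1.238]
force: [1.6, -0.8, -0.3]
grip_width: 0.0214
```

View pics/s14.png

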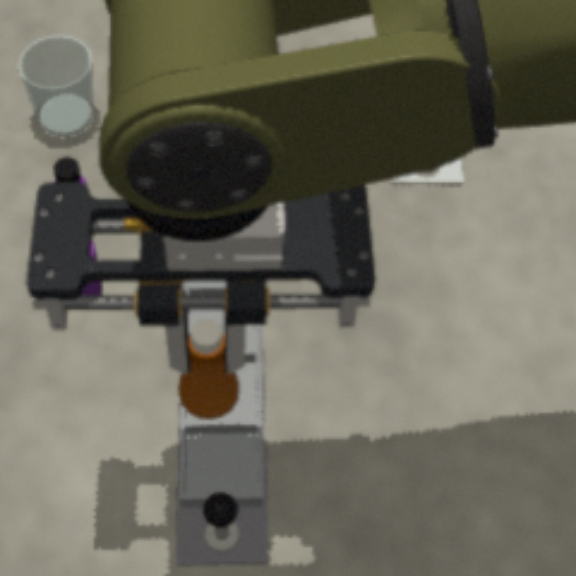

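The flask is held at 21.4 mm. I'll carry it to (558.6,-281) and measure its underside before setting it down.

```bash
python3 -m jog '0 -18 0 0 0 -0.7 1;-1 -46 0 0 0 -0.7 1;-2 -76 0 0 0 -0.7 1;-3 -106 0 0 0 -0.7 1;-4 -136 0 0 0 -0.7 1;-4 -166 0 0 0 -0.7 1;-5 -196 0 0 0 -0.7 1;-6 -226 0 0 0 -0.7 1;-7 -256 0 0 0 -0.7 1;-7 -286 0 0 0 -0.7 1'; python3 -m jog '0 -28 0 0 0 0 1;-1 -58 0 0 0 0 1;-2 -88 0 0 0 0 1;-3 -118 0 0 0 0 1;-4 -148 0 0 0 0 1;-5 -178 0 0 0 0 1;-6 -208 0 0 0 0 1;-7 -235 0 0 0 0 1;-7 -255 0 0 0 0 1;-7 -265 0 0 0 0 1'; python3 -m jog '0 0 0 0 0 0 1;0 0 0 0 0 0 1;0 0 0 0 0 0 1'; python3 chk.py flask 11 80 42 66 s15
```

```text
time_s: 31.03
ee_pos: [0.5646, -0.0168, 0.1752]
eef_rot: [-1.566, 0.002, -1.25]
force: [1.7, -0.3, -0.9]
grip_width: 0.0215
time_s: 31.87
ee_pos: [0.5568, -0.2839, 0.1738]
eef_rot: [-1.567, 0.003, -1.252]
force: [0.1, 0.3, -1.0]
grip_width: 0.0213
time_s: 32.12
ee_pos: [0.5568, -0.2827, 0.1733]
eef_rot: [-1.568, 0.004, -1.251]
force: [0.7, 0.3, -0.5]
grip_width: 0.0219
0.8 underside 130.86048267327755 tcp [ 557.  -282.7  173.6] [-89.8   0.2 -71.7]
axis [ 556.1 -282.5] 82
cap [ 555.  -279.4  210.2]
places [array([ 503., -110.]), array([ 521.5, -167.1]), array([ 540.1, -224.1]), array([ 558.6, -281.2])]
```

View pics/s15.png

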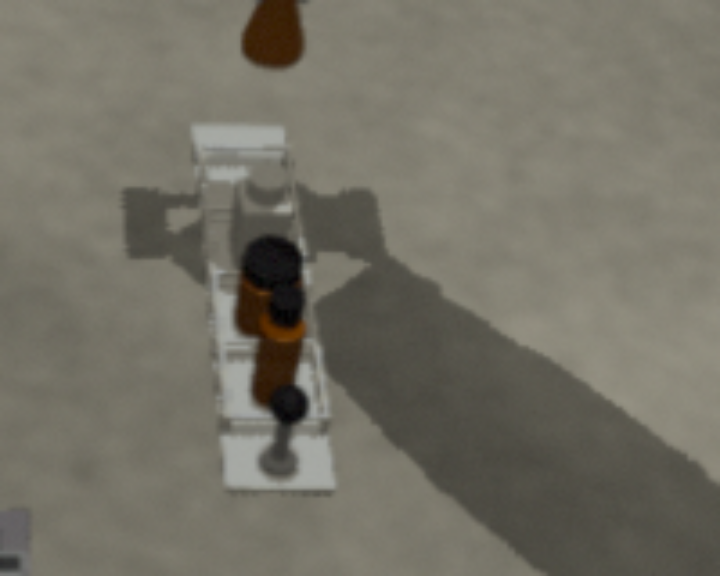

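```bash
python3 -m jog '2 1.3 -20 0 0 0 1;2 1.3 -45 0 0 0 1;2 1.3 -70 0 0 0 1;2 1.3 -90 0 0 0 1;2 1.3 -105 0 0 0 1;2 1.3 -110 0 0 0 1;2 1.3 -110 0 0 0 1;2 1.3 -110 0 0 0 1' ; python3 chk.py flask 11 80 42 66 s16
```

```text
time_s: 32.88
ee_pos: [0.5595, -0.2811, 0.0648]
eef_rot: [-1.566, 0.003, -1.25]
force: [-0.9, 0.1, -0.6]
grip_width: 0.0217
0.49 underside 22.815661832058645 tcp [ 559.7 -281.4   65.2] [-89.7   0.1 -71.6]
axis [ 559.8 -280.9] 74
cap [ 558.4 -276.9  101.7]
places [array([ 503., -110.]), array([ 521.5, -167.1]), array([ 540.1, -224.1]), array([ 558.6, -281.2])]
```

View pics/s16.png

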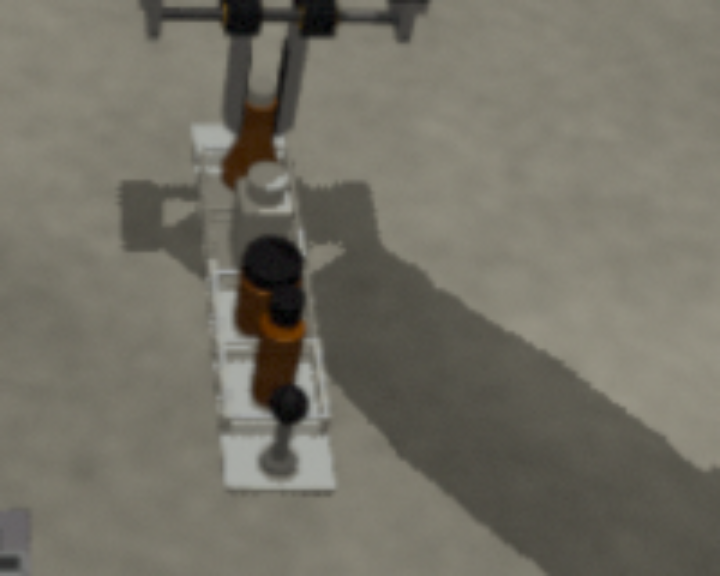

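```bash
python3 -m jog '-1 0 -4 0 0 0 1;-1 0 -8 0 0 0 1;-1 0 -11 0 0 0 1;-1 0 -13 0 0 0 1;-1 0 -14 0 0 0 1;-1 0 -14.5 0 0 0 1;-1 0 -14.5 0 0 0 1' ; python3 -m jog '0 0 -0.7 0 0 0 1;0 0 -0.7 0 0 0 1;0 0 -0.7 0 0 0 1';python3 -m jog '0 0 -0.7 0 0 0 1;0 0 -0.7 0 0 0 1;0 0 -0.7 0 0 0 1'
```

```text
time_s: 33.57
ee_pos: [0.5587, -0.2815, 0.0507]
eef_rot: [-1.566, 0.002, -1.25]
force: [-0.7, -0.3, -0.1]
grip_width: 0.0218
time_s: 33.82
ee_pos: [0.5587, -0.2815, 0.05]
eef_rot: [-1.566, 0.002, -1.25]
force: [1.0, 0.4, -0.2]
grip_width: 0.0216
time_s: 34.07
ee_pos: [0.5587, -0.2815, 0.0493]
eef_rot: [-1.566, 0.002, -1.25]
force: [0.3, 0.2, -0.8]
grip_width: 0.0214
```

```bash
python3 -m jog '0 0 -0.7 0 0 0 1;0 0 -0.7 0 0 0 1;0 0 -0.7 0 0 0 1';python3 -m jog '0 0 -0.7 0 0 0 1;0 0 -0.7 0 0 0 1;0 0 -0.7 0 0 0 1'
```

```text
time_s: 34.32
ee_pos: [0.5586, -0.2815, 0.0485]
eef_rot: [-1.566, 0.002, -1.25]
force: [-0.5, -0.6, 0.5]
grip_width: 0.0214
time_s: 34.57
ee_pos: [0.5588, -0.2815, 0.0481]
eef_rot: [-1.565, 0.002, -1.25]
force: [0.5, 0.9, 2.4]
grip_width: 0.0218
```

```bash
python3 -m jog '0 0 -0.5 0 0 0 1;0 0 -0.5 0 0 0 1;0 0 -0.5 0 0 0 1'; python3 -m jog '0 0 0.2 0 0 0 1;0 0 0.2 0 0 0 0.75;0 0 0.2 0 0 0 0.72;0 0 0.2 0 0 0 0.67;0 0 0.2 0 0 0 0.6;0 0 0.2 0 0 0 0.5;0 0 0.2 0 0 0 0.45;0 0 0.2 0 0 0 0.45'; python3 -m jog '0 0 8 0 0 0 0.45;0 0 30 0 0 0 0.45;0 0 60 0 0 0 0.4;0 0 90 0 0 0 0.3;0 0 130 0 0 0 0.2;0 0 150 0 0 0 0.2;0 0 150 0 0 0 0.2'; python3 -m jog '-200 20 30 0 0 0 0.2;-200 20 30 0 0 0 0.2;-200 20 30 0 0 0 0.2;-200 20 30 0 0 0 0.2;-200 20 30 0 0 0 0.2;-200 20 30 0 0 0 0.2;-200 20 30 0 0 0 0.2'; python3 chk.py flask 11 80 42 66 s17;  python3 - <<'E'
from fit import *
for n in("side","top"):
    c=cam(n);W=cloud(c)
    im=c["img"][80:240,300:500] if n=="side" else c["img"][170:280,300:480]
    cv2.imwrite(f"pics/{n}18.png",cv2.resize(im[:,:,::-1],None,fx=3.6,fy=3.6,interpolation=cv2.INTER_CUBIC))
    for t,h in(("slim",.088),("jar",.06),("square",.072),("flask",.08)):
        P=W.reshape(-1,3);P=P[~np.isnan(P[:,0])]
        i=["slim","jar","square","flask"].index(t);a=np.radians(18);q=(np.array([503,-110.])+60*i*np.array([np.sin(a),-np.cos(a)]))/1000
        T=P[(np.hypot(*(P[:,:2]-q).T)<.025)&(abs(P[:,2]-h-.006)<.004)]
        print(n,t,"cap",T.mean(0)*1000 if len(T) else 0,len(T),"est place",q*1000)
E
```

```text
time_s: 34.82
ee_pos: [0.5589, -0.2816, 0.0481]
eef_rot: [-1.565, 0.001, -1.25]
force: [-1.6, 1.6, 6.3]
grip_width: 0.022
time_s: 35.48
ee_pos: [0.5589, -0.2816, 0.0483]
eef_rot: [-1.565, 0.001, -1.25]
force: [0.2, 0.2, 0.4]
grip_width: 0.051
time_s: 36.07
ee_pos: [0.5603, -0.2824, 0.2045]
eef_rot: [-1.56, -0.005, -1.25]
force: [0.4, 0.7, 0.3]
grip_width: 0.0745
time_s: 36.65
ee_pos: [0.3596, -0.2625, 0.2353]
eef_rot: [-1.559, -0.007, -1.252]
force: [0.9, -0.0, -0.2]
grip_width: 0.0754
places [array([ 503., -110.]), array([ 521.5, -167.1]), array([ 540.1, -224.1]), array([ 558.6, -281.2])]
side slim cap [ 504.5 -108.1   93.3] 64 est place [ 503. -110.]
side jar cap [ 522.2 -164.7   65.3] 186 est place [ 521.5 -167.1]
side square cap [ 540.  -222.6   77.7] 76 est place [ 540.1 -224.1]
side flask cap [ 558.6 -277.7   85.9] 36 est place [ 558.6 -281.2]
top slim cap [ 507.  -112.4   94.3] 58 est place [ 503. -110.]
top jar cap [ 525.8 -169.    66.4] 191 est place [ 521.5 -167.1]
top square cap [ 543.7 -224.3   78.3] 93 est place [ 540.1 -224.1]
top flask cap [ 562.9 -281.2   86.3] 45 est place [ 558.6 -281.2]
```

View pics/side18.png

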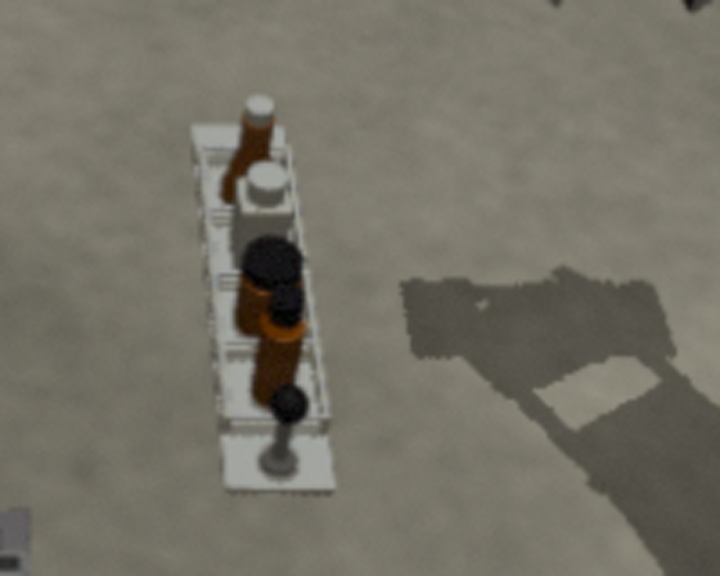

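View pics/top18.png

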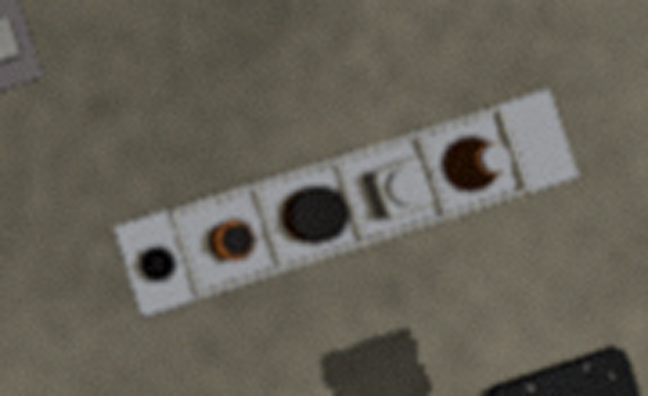

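Both views show all four bottles upright and centred between the wires, and the arm is clear. I'll hand in.

```bash
python3 -m jog '0 0 0 0 0 0 0.2;0 0 0 0 0 0 0.2;0 0 0 0 0 0 0.2'; python3 -c "
from station import *
print(hand_in())"
```

```text
time_s: 37.1
ee_pos: [0.3613, -0.2622, 0.2335]
eef_rot: [-1.561, -0.003, -1.249]
force: [0.5, 0.2, -1.4]
grip_width: 0.0751
the job is handed in; nothing more can be done
None
```

I moved all four bottles to the white rack in reverse order. Counting from its post, they stand slim, jar, square, flask; in the grey rack the flask had been next to the post. I lowered each bottle until the wrist force showed contact (about 5–10 N), released it and retreated. The job was handed in at about 37 s of the 109 s allowed, and handing in gives no verdict.

- **Last checks:** both cameras show all four bottles upright and roughly centred between the wires. Each cap is at the height expected for a bottle on the rack floor, and measured within one camera the slim and flask caps were at most about 5 mm off the place centres. The arm had moved clear, with the tool about 0.23 m up and roughly 0.2 m from the nearest bottle.
- **Disagreement:** the two cameras differed by about 3–4 mm on bottle positions and up to 6 mm on the white rack. I took the average, which stays well inside the 15 mm limit.
- **Grips:** the slim's and flask's fingers were still closing when I began the lift call. Both grips held, and I checked the hanging height of each before setting it down.

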